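# Punch-mark a plant tag

## Robot

A 6-joint arm with a two-finger parallel gripper is mounted at the origin on the work surface; the furniture and walls round the work are solid. World frame = base frame: x ahead of the robot, y to its left, z up, the work surface at z = 0. Lengths are in m, angles in degrees, forces in N, time in s.
With the tool pointing down it reaches from about 0.4 to 0.825 m from the base axis. Payload 7 kg.
Tool frame: the origin (TCP) lies midway between the tips of the shut fingers; the grasp point (between the pads) lies 19 mm behind it; z points along the fingers, y is the line along which they close (so a half turn about z gives the same grasp; the last joint's range is limited). The gripper opens to 88 mm and grips with 3 to 60 N. Pads are 19 mm wide; open, the fingers measure 130 mm over their backs; the gripper's body (78 mm by 193 mm) begins 47 mm behind the grasp point.
Start: joints at [-52.764, 20.546, 0.682, 0, -70.136, -16.507], TCP at [0.239, -0.631, 0.227] pointing down, gripper open.
Joint ranges: [-176.03, 176.03], [-82.01, 121.73], [-58.28, 71.71], [-173.87, 95.51], [-174.79, -0.11], [-173.66, 173.66]. Speed limits (degrees/s): [136.94, 136.94, 172.46, 180, 180, 180].

## Interface

Orientations are given as [roll, pitch, yaw] about the fixed x, y, z axes, in that order (R = Rz(yaw) Ry(pitch) Rx(roll)).
In Python, from plant import ctrl gives the robot as it stands.
- The arm moves only by the tool step_arm, never from a script. Its argument "rows" is a list of rows, each a list of 3 entries, a list of its own where there are three numbers: the closure, from 0 (fully open) to 1 (shut), then the shift along the world's x, y, z in mm, then the turn, a rotation vector about the world's x, y, z in rad. A call has exactly 5 rows; each row is the pose to reach, as a shift and turn from the pose commanded when the call began; what a row does not reach only later rows make up. A row lasts 1/12 s, in which the tool goes at most 41.7 mm and 7.16 degrees, less where a joint would pass 70% of its speed; a pose out of reach is approached as far as the arm can. A call with a gripper value outside its range is refused whole. The fingers move at their own pace and stop on an object; the grip force is fixed at half the most. Time passes only in rows, so rows that repeat a pose let the fingers close, or fill a call up. It gives the time, the measured TCP pose, the force, the opening and the grip force at its end, in the units of the state.
- ctrl.get_obs(): the state, without advancing time (a new reading comes with each control period).
- ctrl.snapshot(name): name is "scene" or "top"; returns the picture (420x560x3 uint8, red, green, blue); there is no depth.
- ctrl.camera_model(name): a dict with "intrinsics" (3x3 intrinsics, pixels), "R" (3x3) and "t" (3): a world point X has camera coordinates R X + t. Camera axes: x right, y down, z forward; pixel columns grow to the right and rows downward; lengths in m; the calibration is good to about 2 mm. A picture is of the moment at which its call begins. camera_model takes no time and is no camera call.
- ctrl.close_job(): hands the job in; it is judged then, once.
The state is a dict: "clock": time; "joint_pos": joint angles; "qvel": joint speeds; "tau": joint torques, N m; "tool_pos": TCP position; "orientation": TCP orientation; "force": force on the tool from outside, world axes, zero at the start; "moment": the same for the moment, N m; "opening": finger opening in m; "gripper_force": force on a finger pad.
Only numpy, scipy, OpenCV 4.12 (cv2) and the standard library are available. Lean on these libraries where they do the work, as an engineer would, in place of code of your own. Each camera call takes 0.05 s, during which the arm holds its last target. There are 200 camera calls.

## Task

Take the red-handled automatic punch out of its wooden stand, put its nose down through the guide hole of the marking fixture onto the brass plant tag, and press it straight down until its spring trips with a snap; stop pressing at once when it snaps, so that the punch is never pushed on to its end stop. Then put the punch back upright in its stand, all the way down, and let go, leaving the other things on the table where they are.

Things in the scene. Friction and masses are not known exactly. Their poses are not given: they have to be found in the camera images.
- punch_grip (a point): Middle of the red handle of a round 0.24 kg automatic punch that stands upright, nose down, in the stand; z points up along the punch. Handle: 24 mm diameter, 23 mm up and down from here, with a 4 mm cap on top. Right under it a brass flange, 34 mm across, 6 mm thick, can take the fingertips' push. Then a 20 mm barrel to 57 mm below, and the 10 mm dark nose to 109 mm below, its last 8 mm tapering to 3 mm.
- punch: The same punch; origin on its axis at the shoulder (the barrel's underside, where the nose comes out), z up. The 52 mm nose is sprung: pushing it in takes 8 N at first, rising to 14 N at 5 mm of travel; there the spring trips with a snap and the force drops at once to 5 N (tripped once in by 5.7 mm) and stays there until a hard stop at 13 mm, not to be reached. Let out, the nose springs back.
- bush_mouth (a point): Centre of the mouth of the brass-rimmed guide hole in the top of the fixture's blue bridge (50 x 100 mm, 12 mm thick), 66 mm above the table; z up. The hole is vertical, 12 mm in diameter, and goes through. The brass tag lies below it on an anvil set to another height each time: its face is somewhere from 14 to 34 mm below this point, not measured, to be found by feel.
- fixture: Marking fixture, fixed to the table: grey base 80 x 110 x 10 mm, two grey posts under the ends of the blue bridge; origin at the centre of its underside, the guide hole 66 mm straight above it. Pressing on it with more than 30 N counts as ramming.
- stand_hole (a point): Centre of the mouth of the hole in the punch's stand, a fixed wooden cube of 64 mm; the point is on its top face, 64 mm above the table; z points up. The hole is vertical, 12 mm in diameter, and goes right through. The punch is home when its nose is in the hole and its shoulder rests on the top face, the grip point then being 57 mm above this point.
- vase: Green glass bud vase, 48 mm diameter, 150 mm high, at the back right; origin at the centre of its underside. To be left alone.
- duck: Yellow rubber duck, 56 x 46 x 42 mm; origin under its centre. To be left alone.
- ribbon: Spool of red ribbon lying flat, 72 x 70 x 30 mm; origin under its centre. To be left alone.
- glue: Brown glue bottle with a black dropper top, 33 mm diameter, 102 mm high; origin under its centre. To be left alone.

How it is judged (in metres and radians):
On the way:
1. with its nose in the guide hole, upright and on the tag, the punch is pressed until it trips (value of joint punch_nose above 0.0057 m and horizontal distance between punch_tip and bush_mouth below 0.003 m and angle between punch_grip's own z axis and vertical below 0.12 rad and contact force between punch and fixture above 2 N), for 0.05 s.
At the end, for the whole second after the job is handed in: The punch stands upright (within 0.1 rad) and still in its stand, its axis within 8 mm of the hole's and its shoulder within 4 mm of the stand's top, released (horizontal distance between punch_grip and stand_hole below 0.008 m and angle between punch_grip's own z axis and vertical below 0.1 rad and z of punch_grip in the frame of stand_hole between 0.053 and 0.061 m and linear speed of punch below 0.02 m/s); the robot touches nothing.
It fails at once if the punch is pushed on to its end stop (value of joint punch_nose above 0.0125 m).
It fails at once if the punch bears on the fixture with more than 30 N (contact force between punch and fixture above 30 N).
It fails at once if the vase, duck, ribbon or glue bottle is moved by more than 30 mm (distance of any of vase, duck, ribbon, glue from where it was at the start of the episode above 0.03 m).
It also fails if it takes over 59 s, if anything falls off the work surface, if the arm or the gripper's body presses on something with over 40 N, if the wrist force passes 120 N, or if a joint passes its speed limit or range.

## Working session

There is one attempt and no reset: what is moved stays moved. The work goes in short steps, Python scripts to look and compute and a tool call to move; the robot and the scene stay as the last step left them, time stands still between calls to the robot, and variables do not carry over. Pictures are saved under pics/ and viewed, at most 10 in all, crops included, and the job is handed in when it is done.

Besides the shell and the picture viewer there is one more tool, called after "Request:" by a JSON object that holds its "op" and its "data", one argument or row to a line. step_arm: Moves the arm, as the interface text tells. Its arguments: {"type":"object","properties":{"rows":{"type":"array"}},"required":["rows"]}

```bash
mkdir -p pics; python3 - <<'E'
from plant import ctrl
import cv2
for n in("scene","top"):
    cv2.imwrite(f"pics/{n}0.png",ctrl.snapshot(n)[:,:,::-1])
    m=ctrl.camera_model(n);print(n,m["intrinsics"],m["R"],m["t"])
print(ctrl.get_obs())
E
```

```text
scene [[482.67181508   0.         275.18131467]
 [  0.         482.67181508 209.2972781 ]
 [  0.           0.           1.        ]] [[-0.81337291 -0.58161534  0.01217001]
 [-0.40736719  0.55450777 -0.72565357]
 [ 0.41530288 -0.59518462 -0.6879526 ]] [0.41098512 0.27809946 1.12506467]
top [[420.58209608   0.         277.33979954]
 [  0.         420.58209608 210.03045275]
 [  0.           0.           1.        ]] [[-0.02717202 -0.99947515 -0.01763794]
 [-0.99361514  0.02893711 -0.10904856]
 [ 0.10950172  0.01456225 -0.99387993]] [0.02228241 0.51288969 1.03978995]
{'clock': 0.1, 'joint_pos': array([-5.27624894e+01,  2.05885612e+01,  6.36860229e-01, -1.80081771e-02,
       -7.01366344e+01, -1.65061254e+01]), 'qvel': array([ 0.02506769, -0.09963658,  0.12486942,  0.08581301, -0.00409824,
        0.02259622]), 'tau': array([-1.51843884e-03, -5.84162557e+01,  2.93753690e+01,  7.01556444e+00,
        1.01882775e-02, -4.59843875e-05]), 'tool_pos': array([ 0.23873829, -0.63087587,  0.22568522]), 'orientation': array([ 1.79910495e+02, -8.86815111e-03, -1.59274740e+02]), 'force': array([0.10873933, 0.68661336, 0.04258793]), 'moment': array([-0.01128141, -0.02211326,  0.0068287 ]), 'gripper_force': 0.0, 'opening': 0.08721436053597939}
```

View pics/scene0.png

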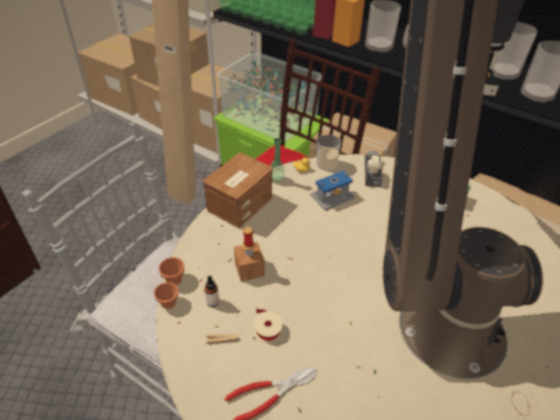

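View pics/top0.png

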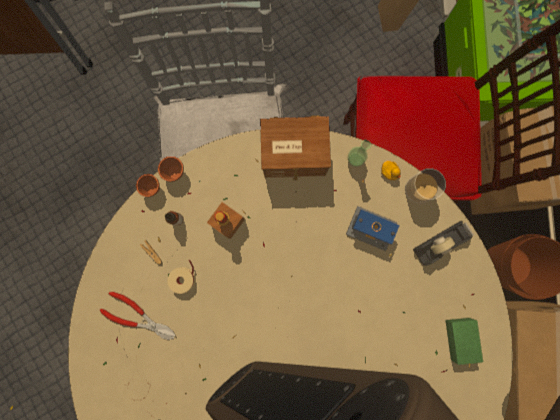

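The scene view has the punch at about (248,235) and the fixture at (334,184). In the top view they're at about (224,217) and (376,227). I'll zoom in on both.

```bash
python3 - <<'E'
import cv2,numpy as np
s=cv2.imread("pics/scene0.png");t=cv2.imread("pics/top0.png")
def c(i,x,y,w=66,h=50): return cv2.resize(i[y:y+h,x:x+w],(396,300),interpolation=cv2.INTER_CUBIC)
cv2.imwrite("pics/m.png",np.vstack([np.hstack([c(s,215,227),c(s,300,160)]),np.hstack([c(t,195,195),c(t,345,202)])]))
E
```

```text
(no output)
```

View pics/m.png

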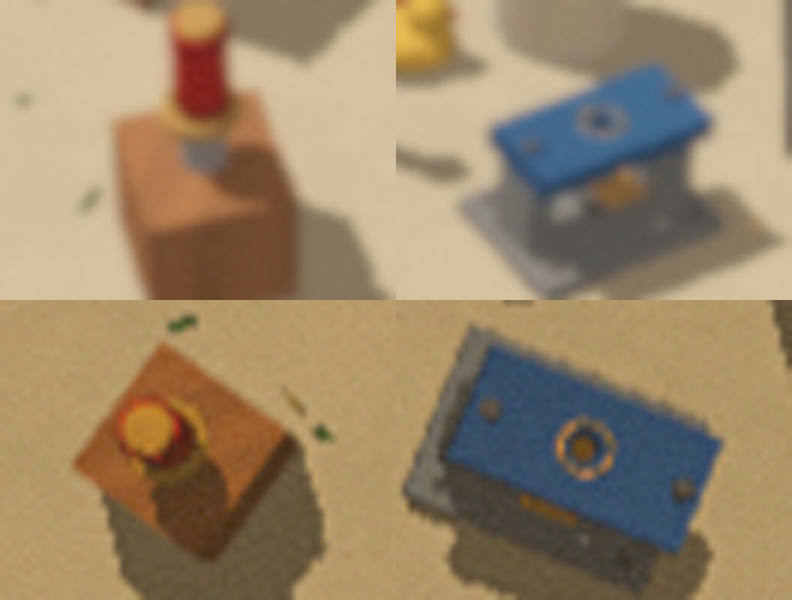

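Crops: the cap is at scene (248.3,230.3) / top (220,216.7), and the bush ring at scene (334.3,180) / top (376.5,226.5). Next I'll back-project these at their known heights.

```bash
cat > h.py <<'E'
from plant import ctrl
import numpy as np,cv2
def bp(n,uv,z):
    m=ctrl.camera_model(n);R,t=np.array(m["R"]),np.array(m["t"])
    d=R.T@np.linalg.inv(m["intrinsics"])@[uv[0],uv[1],1];c=-R.T@t
    return (c+d*(z-c[2])/d[2])*1000
def tri(a,b):
    P=[np.array(m["intrinsics"])@np.c_[m["R"],m["t"]] for m in map(ctrl.camera_model,("scene","top"))]
    X=cv2.triangulatePoints(P[0],P[1],np.array(a,float),np.array(b,float)).ravel();return X[:3]/X[3]*1000
E
python3 - <<'E'
from h import *
np.set_printoptions(precision=1,suppress=True)
f=lambda p:(195+p[0]/6-.4,195+(p[1]-300)/6-.4)
g=lambda p:(345+(p[0]-396)/6-.4,202+(p[1]-300)/6-.4)
cs,ct=(247.9,229.9),(219.6,216.3); bs,bt=(333.9,179.6),(376.1,226.1)
print("cap",bp("scene",cs,.148),bp("top",ct,.148),tri(cs,ct))
print("bush",bp("scene",bs,.066),bp("top",bt,.066),tri(bs,bt))
c=np.array([bp("top",f(p),.064) for p in [(74,464),(163,344),(292,434),(212,560)]]);print(c,c.mean(0))
e=np.array([bp("top",g(p),.066) for p in [(490,347),(722,440),(672,552),(446,455)]]);print(e,e.mean(0))
for n,u in dict(vase=(358,158),duck=(391,170),ribbon=(180,281),glue=(172,218),box=(295,175)).items():print(n,bp("top",u,.03))
E
```

```text
cap [487.9 138.6 148. ] [489.7 136.6 148. ] [489.6 136.8 145.5]
bush [ 461.6 -232.4   66. ] [ 462.9 -231.5   66. ] [ 462.1 -231.8   66.2]
[[485.  180.8  64. ]
 [533.4 143.7  64. ]
 [494.8  91.3  64. ]
 [444.2 124.9  64. ]] [489.4 135.2  64. ]
[[ 504.7 -195.1   66. ]
 [ 464.2 -286.8   66. ]
 [ 419.6 -264.1   66. ]
 [ 461.3 -175.2   66. ]] [ 462.4 -230.3   66. ]
vase [ 641.1 -202.4   30. ]
duck [ 607.3 -284.7   30. ]
ribbon [341.8 255.9  30. ]
glue [500.5 276.   30. ]
box [601.9 -39.8  30. ]
```

Request:
{"op": "step_arm", "data": {
  "rows": [
    [0, [12, 38, 0], [0, 0, 0]],
    [0, [25, 77, 0], [0, 0, 0]],
    [0, [37, 115, 0], [0, 0, 0]],
    [0, [50, 153, 0], [0, 0, 0]],
    [0, [62, 192, 0], [0, 0, 0]]
  ]
}}

```text
clock: 0.52
tool_pos: [0.3009, -0.4376, 0.226]
orientation: [180.0, -0.0, -159.3]
force: [1.1, 0.5, -0.1]
opening: 0.0877
gripper_force: 0.0
```

Request:
{"op": "step_arm", "data": {
  "rows": [
    [0, [12, 38, 0], [0, 0, 0]],
    [0, [25, 77, 0], [0, 0, 0]],
    [0, [37, 115, 0], [0, 0, 0]],
    [0, [50, 153, 0], [0, 0, 0]],
    [0, [62, 192, 0], [0, 0, 0]]
  ]
}}

```text
clock: 0.93
tool_pos: [0.3629, -0.2455, 0.2265]
orientation: [-180.0, 0.0, -159.3]
force: [2.2, 0.3, 0.7]
opening: 0.0878
gripper_force: 0.0
```

Request:
{"op": "step_arm", "data": {
  "rows": [
    [0, [12, 38, 0], [0, 0, 0]],
    [0, [25, 77, 0], [0, 0, 0]],
    [0, [37, 115, 0], [0, 0, 0]],
    [0, [50, 153, 0], [0, 0, 0]],
    [0, [62, 192, 0], [0, 0, 0]]
  ]
}}

```text
clock: 1.35
tool_pos: [0.4248, -0.0533, 0.2267]
orientation: [180.0, 0.0, -159.3]
force: [1.9, -0.8, 0.3]
opening: 0.0876
gripper_force: 0.0
```

Request:
{"op": "step_arm", "data": {
  "rows": [
    [0, [12, 38, 0], [0, 0, 0]],
    [0, [25, 77, 0], [0, 0, 0]],
    [0, [37, 115, 0], [0, 0, 0]],
    [0, [50, 153, 0], [0, 0, 0]],
    [0, [62, 192, 0], [0, 0, 0]]
  ]
}}

```text
clock: 1.77
tool_pos: [0.4869, 0.1387, 0.2265]
orientation: [180.0, -0.0, -159.2]
force: [1.3, -0.9, -0.1]
opening: 0.0876
gripper_force: 0.0
```

Request:
{"op": "step_arm", "data": {
  "rows": [
    [0, [2, -1, -20], [0, 0, 0]],
    [0, [2, -1, -45], [0, 0, 0]],
    [0, [2, -1, -70], [0, 0, 0]],
    [0, [2, -1, -95], [0, 0, 0]],
    [0, [2, -1, -110], [0, 0, 0]]
  ]
}}

```text
clock: 2.18
tool_pos: [0.4874, 0.1351, 0.1138]
orientation: [-180.0, -0.2, -159.3]
force: [-0.7, -0.2, 0.5]
opening: 0.0875
gripper_force: 0.0
```

Request:
{"op": "step_arm", "data": {
  "rows": [
    [0, [0, 0, -8], [0, 0, 0]],
    [0, [0, 0, -13], [0, 0, 0]],
    [0, [0, 0, -17], [0, 0, 0]],
    [0, [0, 0, -17], [0, 0, 0]],
    [0, [0, 0, -17], [0, 0, 0]]
  ]
}}

```text
clock: 2.6
tool_pos: [0.4894, 0.136, 0.1003]
orientation: [180.0, 0.1, -159.3]
force: [0.0, -0.6, 0.2]
opening: 0.0877
gripper_force: 0.0
```

```bash
python3 - <<'E'
from h import *
s=ctrl.snapshot("scene")[:,:,::-1];t=ctrl.snapshot("top")[:,:,::-1]
c=lambda i,x,y:cv2.resize(i[y:y+75,x:x+66],(396,450),interpolation=cv2.INTER_CUBIC)
cv2.imwrite("pics/n.png",np.hstack([c(s,215,195),c(t,190,180)]));print(ctrl.get_obs()["tool_pos"])
E
```

```text
[0.48942018 0.13601932 0.10045866]
```

View pics/n.png

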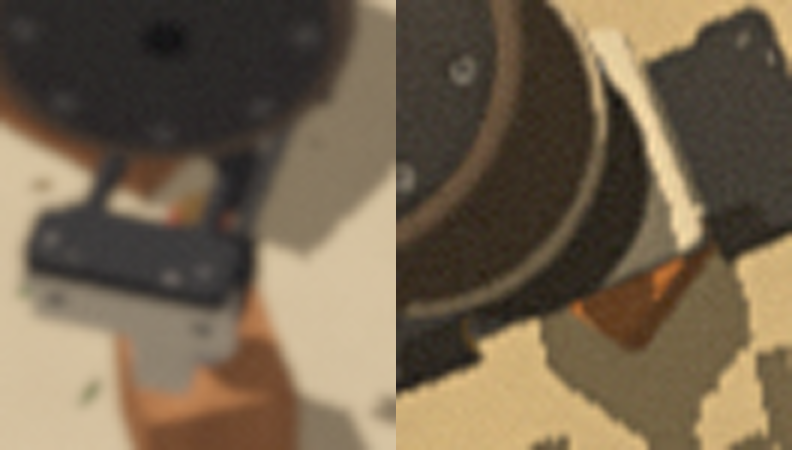

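The fingers straddle the punch, with its red handle visible between them in the left crop at about (190,215). I'll lower 1 mm and close.

Request:
{"op": "step_arm", "data": {
  "rows": [
    [0, [0, 0, -1], [0, 0, 0]],
    [0.6, [0, 0, -1], [0, 0, 0]],
    [1, [0, 0, -1], [0, 0, 0]],
    [1, [0, 0, -1], [0, 0, 0]],
    [1, [0, 0, -1], [0, 0, 0]]
  ]
}}

```text
clock: 3.12
tool_pos: [0.4889, 0.1357, 0.0986]
orientation: [180.0, 0.0, -159.3]
force: [-0.9, 1.0, -0.8]
opening: 0.0665
gripper_force: 0.0
```

Request:
{"op": "step_arm", "data": {
  "rows": [
    [1, [0, 0, 0], [0, 0, 0]],
    [1, [0, 0, 0], [0, 0, 0]],
    [1, [0, 0, 0], [0, 0, 0]],
    [1, [0, 0, 0], [0, 0, 0]],
    [1, [0, 0, 0], [0, 0, 0]]
  ]
}}

```text
clock: 3.53
tool_pos: [0.4889, 0.1357, 0.0985]
orientation: [-180.0, -0.0, -159.3]
force: [-0.5, -0.6, 0.7]
opening: 0.0334
gripper_force: 0.0
```

Request:
{"op": "step_arm", "data": {
  "rows": [
    [1, [0, 0, 0], [0, 0, 0]],
    [1, [0, 0, 0], [0, 0, 0]],
    [1, [0, 0, 0], [0, 0, 0]],
    [1, [0, 0, 0], [0, 0, 0]],
    [1, [0, 0, 0], [0, 0, 0]]
  ]
}}

```text
clock: 3.95
tool_pos: [0.4889, 0.1357, 0.0985]
orientation: [-180.0, -0.0, -159.3]
force: [0.9, -0.8, 0.0]
opening: 0.0234
gripper_force: 30.0
```

Request:
{"op": "step_arm", "data": {
  "rows": [
    [1, [0, 0, 1], [0, 0, 0]],
    [1, [0, 0, 2], [0, 0, 0]],
    [1, [0, 0, 4], [0, 0, 0]],
    [1, [0, 0, 7], [0, 0, 0]],
    [1, [0, 0, 10], [0, 0, 0]]
  ]
}}

```text
clock: 4.37
tool_pos: [0.4888, 0.1356, 0.1087]
orientation: [-180.0, -0.0, -159.3]
force: [-0.2, 0.4, -2.1]
opening: 0.0237
gripper_force: 30.0
```

Request:
{"op": "step_arm", "data": {
  "rows": [
    [1, [0, 0, 15], [0, 0, 0]],
    [1, [0, 0, 35], [0, 0, 0]],
    [1, [0, 0, 55], [0, 0, 0]],
    [1, [0, 0, 72], [0, 0, 0]],
    [1, [0, 0, 80], [0, 0, 0]]
  ]
}}

```text
clock: 4.78
tool_pos: [0.4898, 0.1362, 0.1912]
orientation: [180.0, 0.2, -159.3]
force: [0.4, 1.1, -3.2]
opening: 0.0236
gripper_force: 30.0
```

Request:
{"op": "step_arm", "data": {
  "rows": [
    [1, [-2, -20, 0], [0, 0, 0]],
    [1, [-5, -55, 0], [0, 0, 0]],
    [1, [-7, -90, 0], [0, 0, 0]],
    [1, [-10, -125, 0], [0, 0, 0]],
    [1, [-13, -160, 0], [0, 0, 0]]
  ]
}}

```text
clock: 5.2
tool_pos: [0.4752, -0.0256, 0.1883]
orientation: [180.0, -0.0, -159.2]
force: [0.8, 0.2, -2.9]
opening: 0.0234
gripper_force: 30.0
```

Request:
{"op": "step_arm", "data": {
  "rows": [
    [1, [-2, -35, 0], [0, 0, 0]],
    [1, [-5, -70, 0], [0, 0, 0]],
    [1, [-8, -105, 0], [0, 0, 0]],
    [1, [-11, -140, 0], [0, 0, 0]],
    [1, [-13, -170, 0], [0, 0, 0]]
  ]
}}

```text
clock: 5.62
tool_pos: [0.462, -0.1962, 0.1883]
orientation: [180.0, -0.0, -159.3]
force: [0.7, 0.0, -2.7]
opening: 0.0237
gripper_force: 30.0
```

Request:
{"op": "step_arm", "data": {
  "rows": [
    [1, [-1, -18, 0], [0, 0, 0]],
    [1, [-1, -30, 0], [0, 0, 0]],
    [1, [-1, -38, 0], [0, 0, 0]],
    [1, [-1, -38, 0], [0, 0, 0]],
    [1, [-1, -38, 0], [0, 0, 0]]
  ]
}}

```text
clock: 6.03
tool_pos: [0.4617, -0.2322, 0.1882]
orientation: [180.0, -0.0, -159.3]
force: [0.6, 1.0, -2.5]
opening: 0.0235
gripper_force: 30.0
```

Request:
{"op": "step_arm", "data": {
  "rows": [
    [1, [0, 0, -8], [0, 0, 0]],
    [1, [0, 0, -18], [0, 0, 0]],
    [1, [0, 0, -27], [0, 0, 0]],
    [1, [0, 0, -27], [0, 0, 0]],
    [1, [0, 0, -27], [0, 0, 0]]
  ]
}}

```text
clock: 6.45
tool_pos: [0.4613, -0.2318, 0.1606]
orientation: [179.9, -0.1, -159.2]
force: [-0.1, 0.6, -3.2]
opening: 0.0235
gripper_force: 30.0
```

```bash
python3 - <<'E'
from h import *
s=ctrl.snapshot("scene")[:,:,::-1];t=ctrl.snapshot("top")[:,:,::-1]
c=lambda i,x,y:cv2.resize(i[y:y+75,x:x+66],(396,450),interpolation=cv2.INTER_CUBIC)
cv2.imwrite("pics/o.png",np.hstack([c(s,300,130),c(t,345,190)]))
for z in(.074,.084,.110):
  m=ctrl.camera_model("scene");p=m["intrinsics"]@(m["R"]@[.4617,-.2322,z]+m["t"]);p=p[:2]/p[2];print((p-[300,130])*6+2.5)
E
```

```text
[207.11381955 287.6278142 ]
[209.10672724 271.64843242]
[214.38132325 229.35606539]
```

View pics/o.png

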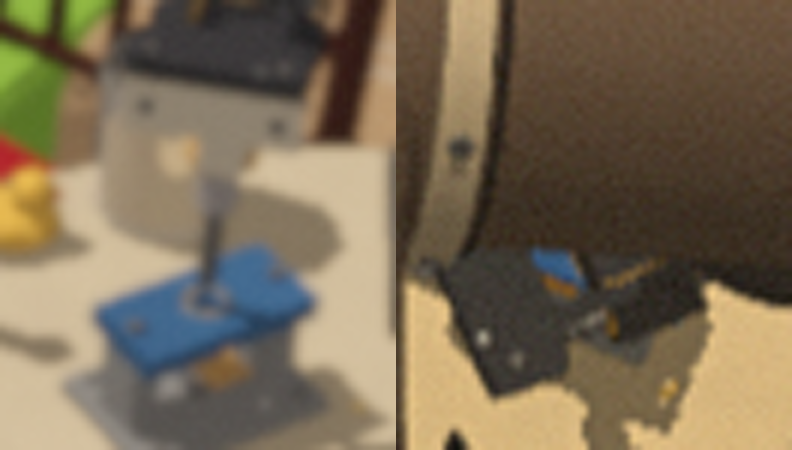

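The nose in the left crop runs from (214,215) to a tip near (205,290), right over the ring at (206,300). I'll lower it gently and watch the force.

Request:
{"op": "step_arm", "data": {
  "rows": [
    [1, [0, 0, -3], [0, 0, 0]],
    [1, [0, 0, -6], [0, 0, 0]],
    [1, [0, 0, -8], [0, 0, 0]],
    [1, [0, 0, -10], [0, 0, 0]],
    [1, [0, 0, -12], [0, 0, 0]]
  ]
}}

```text
clock: 6.97
tool_pos: [0.4618, -0.2323, 0.1494]
orientation: [180.0, -0.0, -159.3]
force: [-0.0, -0.2, -2.0]
opening: 0.0234
gripper_force: 30.0
```

Request:
{"op": "step_arm", "data": {
  "rows": [
    [1, [0, 0, -1], [0, 0, 0]],
    [1, [0, 0, -2], [0, 0, 0]],
    [1, [0, 0, -3], [0, 0, 0]],
    [1, [0, 0, -4], [0, 0, 0]],
    [1, [0, 0, -4], [0, 0, 0]]
  ]
}}

```text
clock: 7.38
tool_pos: [0.4618, -0.2323, 0.1454]
orientation: [180.0, -0.0, -159.3]
force: [0.3, -0.2, -1.8]
opening: 0.0237
gripper_force: 30.0
```

Request:
{"op": "step_arm", "data": {
  "rows": [
    [1, [0, 0, -1], [0, 0, 0]],
    [1, [0, 0, -2], [0, 0, 0]],
    [1, [0, 0, -3], [0, 0, 0]],
    [1, [0, 0, -4], [0, 0, 0]],
    [1, [0, 0, -5], [0, 0, 0]]
  ]
}}

```text
clock: 7.8
tool_pos: [0.4617, -0.2323, 0.1404]
orientation: [180.0, -0.0, -159.3]
force: [-0.9, -0.2, -1.6]
opening: 0.0233
gripper_force: 30.0
```

Request:
{"op": "step_arm", "data": {
  "rows": [
    [1, [0, 0, -0.5], [0, 0, 0]],
    [1, [0, 0, -1], [0, 0, 0]],
    [1, [0, 0, -1.5], [0, 0, 0]],
    [1, [0, 0, -2], [0, 0, 0]],
    [1, [0, 0, -2], [0, 0, 0]]
  ]
}}

```text
clock: 8.22
tool_pos: [0.4618, -0.2323, 0.1385]
orientation: [180.0, -0.0, -159.3]
force: [-0.8, -0.5, -2.2]
opening: 0.0235
gripper_force: 30.0
```

Request:
{"op": "step_arm", "data": {
  "rows": [
    [1, [0, 0, -1], [0, 0, 0]],
    [1, [0, 0, -2], [0, 0, 0]],
    [1, [0, 0, -3], [0, 0, 0]],
    [1, [0, 0, -3], [0, 0, 0]],
    [1, [0, 0, -3], [0, 0, 0]]
  ]
}}

```text
clock: 8.63
tool_pos: [0.4617, -0.2323, 0.1353]
orientation: [180.0, -0.0, -159.3]
force: [-1.6, -1.7, -3.9]
opening: 0.0236
gripper_force: 30.0
```

Request:
{"op": "step_arm", "data": {
  "rows": [
    [1, [0, 0, -1], [0, 0, 0]],
    [1, [0, 0, -2], [0, 0, 0]],
    [1, [0, 0, -3], [0, 0, 0]],
    [1, [0, 0, -3], [0, 0, 0]],
    [1, [0, 0, -3], [0, 0, 0]]
  ]
}}

```text
clock: 9.05
tool_pos: [0.4618, -0.2323, 0.1324]
orientation: [180.0, -0.0, -159.3]
force: [-1.8, -2.5, -3.0]
opening: 0.0234
gripper_force: 30.0
```

Request:
{"op": "step_arm", "data": {
  "rows": [
    [1, [-0.3, -0.4, -1], [0, 0, 0]],
    [1, [-0.3, -0.4, -2], [0, 0, 0]],
    [1, [-0.3, -0.4, -3], [0, 0, 0]],
    [1, [-0.3, -0.4, -3], [0, 0, 0]],
    [1, [-0.3, -0.4, -3], [0, 0, 0]]
  ]
}}

```text
clock: 9.47
tool_pos: [0.4617, -0.2326, 0.1294]
orientation: [180.0, 0.0, -159.3]
force: [-0.8, -0.6, -2.7]
opening: 0.0235
gripper_force: 30.0
```

Request:
{"op": "step_arm", "data": {
  "rows": [
    [1, [0, 0, -1], [0, 0, 0]],
    [1, [0, 0, -2], [0, 0, 0]],
    [1, [0, 0, -3], [0, 0, 0]],
    [1, [0, 0, -3], [0, 0, 0]],
    [1, [0, 0, -3], [0, 0, 0]]
  ]
}}

```text
clock: 9.88
tool_pos: [0.4616, -0.2326, 0.1264]
orientation: [180.0, 0.0, -159.3]
force: [-0.7, 0.1, -3.4]
opening: 0.0234
gripper_force: 30.0
```

Tip is near 40 mm, still free.

Request:
{"op": "step_arm", "data": {
  "rows": [
    [1, [0, 0, -1], [0, 0, 0]],
    [1, [0, 0, -2], [0, 0, 0]],
    [1, [0, 0, -3], [0, 0, 0]],
    [1, [0, 0, -3], [0, 0, 0]],
    [1, [0, 0, -3], [0, 0, 0]]
  ]
}}

```text
clock: 10.3
tool_pos: [0.4617, -0.2327, 0.1236]
orientation: [-180.0, 0.0, -159.3]
force: [-1.0, -0.2, 0.6]
opening: 0.0235
gripper_force: 30.0
```

The force has started to rise, so contact is beginning (tip about 37 mm). Smaller steps from here.

Request:
{"op": "step_arm", "data": {
  "rows": [
    [1, [0, 0, -0.5], [0, 0, 0]],
    [1, [0, 0, -1], [0, 0, 0]],
    [1, [0, 0, -1.5], [0, 0, 0]],
    [1, [0, 0, -1.5], [0, 0, 0]],
    [1, [0, 0, -1.5], [0, 0, 0]]
  ]
}}

```text
clock: 10.72
tool_pos: [0.4619, -0.2329, 0.1228]
orientation: [-180.0, 0.0, -159.3]
force: [-2.6, 0.9, 6.6]
opening: 0.0236
gripper_force: 30.0
```

Request:
{"op": "step_arm", "data": {
  "rows": [
    [1, [0, 0, -0.5], [0, 0, 0]],
    [1, [0, 0, -1], [0, 0, 0]],
    [1, [0, 0, -1.5], [0, 0, 0]],
    [1, [0, 0, -2], [0, 0, 0]],
    [1, [0, 0, -2], [0, 0, 0]]
  ]
}}

```text
clock: 11.13
tool_pos: [0.462, -0.2329, 0.121]
orientation: [-179.9, 0.0, -159.2]
force: [-3.2, 1.5, 7.6]
opening: 0.0239
gripper_force: 30.0
```

Request:
{"op": "step_arm", "data": {
  "rows": [
    [1, [0, 0, -0.5], [0, 0, 0]],
    [1, [0, 0, -1], [0, 0, 0]],
    [1, [0, 0, -1.5], [0, 0, 0]],
    [1, [0, 0, -1.5], [0, 0, 0]],
    [1, [0, 0, -1.5], [0, 0, 0]]
  ]
}}

```text
clock: 11.55
tool_pos: [0.4621, -0.2329, 0.1197]
orientation: [-179.9, 0.1, -159.2]
force: [-3.9, 1.0, 8.2]
opening: 0.0237
gripper_force: 30.0
```

Request:
{"op": "step_arm", "data": {
  "rows": [
    [1, [-0.4, 0.1, -0.5], [0, 0, 0]],
    [1, [-0.4, 0.1, -1], [0, 0, 0]],
    [1, [-0.4, 0.1, -1.5], [0, 0, 0]],
    [1, [-0.4, 0.1, -1.5], [0, 0, 0]],
    [1, [-0.4, 0.1, -1.5], [0, 0, 0]]
  ]
}}

```text
clock: 11.97
tool_pos: [0.462, -0.2329, 0.1185]
orientation: [-179.9, 0.1, -159.2]
force: [-2.8, 0.1, 10.9]
opening: 0.0237
gripper_force: 30.0
```

Request:
{"op": "step_arm", "data": {
  "rows": [
    [1, [0, 0, -0.4], [0, 0, 0]],
    [1, [0, 0, -0.8], [0, 0, 0]],
    [1, [0, 0, -1.2], [0, 0, 0]],
    [1, [0, 0, -1.2], [0, 0, 0]],
    [1, [0, 0, -1.2], [0, 0, 0]]
  ]
}}

```text
clock: 12.38
tool_pos: [0.4616, -0.2327, 0.1163]
orientation: [-180.0, 0.1, -159.3]
force: [-1.2, -0.2, 3.2]
opening: 0.0235
gripper_force: 30.0
```

The spring has snapped: force fell from about 13.6 to 5.9 N and the tool moved 2.2 mm. I'll hold the pose briefly without pressing further, to confirm.

Request:
{"op": "step_arm", "data": {
  "rows": [
    [1, [0, 0, 0], [0, 0, 0]],
    [1, [0, 0, 0], [0, 0, 0]],
    [1, [0, 0, 0], [0, 0, 0]],
    [1, [0, 0, 0], [0, 0, 0]],
    [1, [0, 0, 0], [0, 0, 0]]
  ]
}}

```text
clock: 12.8
tool_pos: [0.4615, -0.2326, 0.1159]
orientation: [-180.0, 0.0, -159.3]
force: [0.1, -0.6, 2.5]
opening: 0.0239
gripper_force: 30.0
```

The force is steady at the 5 N plateau, so it has tripped. Now withdraw.

Request:
{"op": "step_arm", "data": {
  "rows": [
    [1, [0, 0, 4], [0, 0, 0]],
    [1, [0, 0, 10], [0, 0, 0]],
    [1, [0, 0, 20], [0, 0, 0]],
    [1, [0, 0, 32], [0, 0, 0]],
    [1, [0, 0, 45], [0, 0, 0]]
  ]
}}

```text
clock: 13.22
tool_pos: [0.4604, -0.2323, 0.1613]
orientation: [179.9, -0.1, -159.3]
force: [0.2, 0.2, -2.6]
opening: 0.0232
gripper_force: 30.0
```

Request:
{"op": "step_arm", "data": {
  "rows": [
    [1, [0, 0, 10], [0, 0, 0]],
    [1, [0, 0, 18], [0, 0, 0]],
    [1, [0, 0, 24], [0, 0, 0]],
    [1, [0, 0, 28], [0, 0, 0]],
    [1, [0, 0, 28], [0, 0, 0]]
  ]
}}

```text
clock: 13.63
tool_pos: [0.4614, -0.2326, 0.1896]
orientation: [-180.0, 0.1, -159.3]
force: [0.8, 0.7, -1.4]
opening: 0.0233
gripper_force: 30.0
```

```bash
python3 - <<'E'
from h import *
s=ctrl.snapshot("scene")[:,:,::-1]
c=lambda i,x,y:cv2.resize(i[y:y+75,x:x+66],(396,450),interpolation=cv2.INTER_CUBIC)
cv2.imwrite("pics/p.png",c(s,300,120));o=ctrl.get_obs()["tool_pos"];print(o)
for z in(-.0865,-.0345):
  m=ctrl.camera_model("scene");p=m["intrinsics"]@(m["R"]@(o+[0,0,z])+m["t"]);p=p[:2]/p[2];print((p-[300,120])*6+2.5)
E
```

```text
[ 0.46115756 -0.23252179  0.18892328]
[214.15329101 301.87662177]
[225.07563404 214.58351146]
```

View pics/p.png

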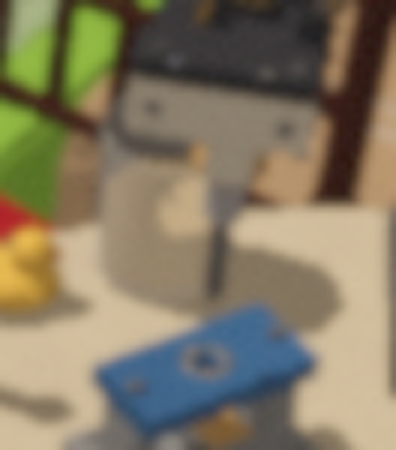

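The punch is still upright in the grip, with its tip at about (215,297) in the crop, well clear of the bush at (206,360). Heading back to the stand.

Request:
{"op": "step_arm", "data": {
  "rows": [
    [1, [2, 20, 0], [0, 0, 0]],
    [1, [5, 55, 0], [0, 0, 0]],
    [1, [7, 90, 0], [0, 0, 0]],
    [1, [10, 125, 0], [0, 0, 0]],
    [1, [13, 160, 0], [0, 0, 0]]
  ]
}}

```text
clock: 14.1
tool_pos: [0.4735, -0.0713, 0.1882]
orientation: [180.0, -0.1, -159.3]
force: [0.5, 0.3, -2.8]
opening: 0.0237
gripper_force: 30.0
```

Request:
{"op": "step_arm", "data": {
  "rows": [
    [1, [2, 35, 0], [0, 0, 0]],
    [1, [5, 70, 0], [0, 0, 0]],
    [1, [8, 105, 0], [0, 0, 0]],
    [1, [11, 140, 0], [0, 0, 0]],
    [1, [13, 170, 0], [0, 0, 0]]
  ]
}}

```text
clock: 14.52
tool_pos: [0.4868, 0.0995, 0.1883]
orientation: [180.0, -0.0, -159.2]
force: [0.7, -1.7, -2.1]
opening: 0.0234
gripper_force: 30.0
```

Request:
{"op": "step_arm", "data": {
  "rows": [
    [1, [1, 18, 0], [0, 0, 0]],
    [1, [1.7, 30, 0], [0, 0, 0]],
    [1, [1.7, 38.3, 0], [0, 0, 0]],
    [1, [1.7, 38.3, 0], [0, 0, 0]],
    [1, [1.7, 38.3, 0], [0, 0, 0]]
  ]
}}

```text
clock: 14.93
tool_pos: [0.4886, 0.1352, 0.1885]
orientation: [-180.0, -0.1, -159.3]
force: [0.0, 0.7, -2.1]
opening: 0.0235
gripper_force: 30.0
```

Request:
{"op": "step_arm", "data": {
  "rows": [
    [1, [0, 0, -10], [0, 0, 0]],
    [1, [0, 0, -20], [0, 0, 0]],
    [1, [0, 0, -26], [0, 0, 0]],
    [1, [0, 0, -30], [0, 0, 0]],
    [1, [0, 0, -30], [0, 0, 0]]
  ]
}}

```text
clock: 15.35
tool_pos: [0.4882, 0.1349, 0.1574]
orientation: [-180.0, -0.1, -159.3]
force: [-0.5, -0.3, -2.1]
opening: 0.0235
gripper_force: 30.0
```

```bash
python3 - <<'E'
from h import *
s=ctrl.snapshot("scene")[:,:,::-1]
cv2.imwrite("pics/q.png",cv2.resize(s[195:270,215:281],(396,450),interpolation=cv2.INTER_CUBIC));print(ctrl.get_obs()["tool_pos"])
m=ctrl.camera_model("scene");p=m["intrinsics"]@(m["R"]@[.4892,.1362,.064]+m["t"]);p=p[:2]/p[2];print((p-[215,195])*6+2.5)
E
```

```text
[0.48860519 0.13513316 0.15815545]
[206.27646544 348.00011633]
```

View pics/q.png

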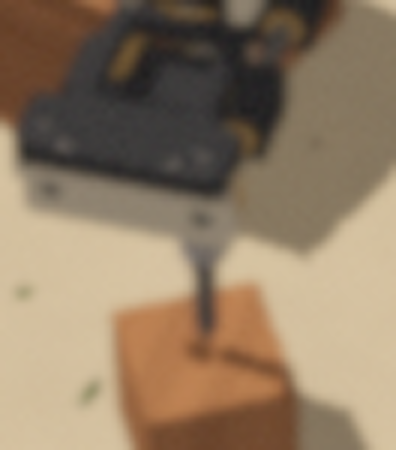

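The nose tip, at (207,335) in the crop, hangs right above the stand hole near (202,350). Lowering.

Request:
{"op": "step_arm", "data": {
  "rows": [
    [1, [0.2, 0.5, -3], [0, 0, 0]],
    [1, [0.2, 0.5, -6], [0, 0, 0]],
    [1, [0.2, 0.5, -9], [0, 0, 0]],
    [1, [0.2, 0.5, -12], [0, 0, 0]],
    [1, [0.2, 0.5, -14], [0, 0, 0]]
  ]
}}

```text
clock: 15.82
tool_pos: [0.489, 0.1362, 0.1445]
orientation: [180.0, -0.0, -159.3]
force: [0.2, 0.5, -2.2]
opening: 0.0232
gripper_force: 30.0
```

Request:
{"op": "step_arm", "data": {
  "rows": [
    [1, [0, 0, -1], [0, 0, 0]],
    [1, [0, 0, -2], [0, 0, 0]],
    [1, [0, 0, -4], [0, 0, 0]],
    [1, [0, 0, -5], [0, 0, 0]],
    [1, [0, 0, -5], [0, 0, 0]]
  ]
}}

```text
clock: 16.23
tool_pos: [0.489, 0.1362, 0.1396]
orientation: [-180.0, -0.0, -159.3]
force: [0.7, 0.2, -2.8]
opening: 0.0233
gripper_force: 30.0
```

Request:
{"op": "step_arm", "data": {
  "rows": [
    [1, [0, 0, -4], [0, 0, 0]],
    [1, [0, 0, -9], [0, 0, 0]],
    [1, [0, 0, -14], [0, 0, 0]],
    [1, [0, 0, -18], [0, 0, 0]],
    [1, [0, 0, -20], [0, 0, 0]]
  ]
}}

```text
clock: 16.65
tool_pos: [0.4887, 0.136, 0.1189]
orientation: [-180.0, -0.1, -159.3]
force: [1.0, -0.4, -2.8]
opening: 0.0236
gripper_force: 30.0
```

Request:
{"op": "step_arm", "data": {
  "rows": [
    [1, [0, 0, -4], [0, 0, 0]],
    [1, [0, 0, -8], [0, 0, 0]],
    [1, [0, 0, -12], [0, 0, 0]],
    [1, [0, 0, -16], [0, 0, 0]],
    [1, [0, 0, -16], [0, 0, 0]]
  ]
}}

```text
clock: 17.07
tool_pos: [0.4886, 0.136, 0.1029]
orientation: [-180.0, -0.1, -159.3]
force: [-0.9, 0.2, -2.1]
opening: 0.0237
gripper_force: 30.0
```

Request:
{"op": "step_arm", "data": {
  "rows": [
    [1, [0, 0, -1], [0, 0, 0]],
    [1, [0, 0, -2], [0, 0, 0]],
    [1, [0, 0, -3], [0, 0, 0]],
    [1, [0, 0, -4], [0, 0, 0]],
    [1, [0, 0, -4], [0, 0, 0]]
  ]
}}

```text
clock: 17.48
tool_pos: [0.489, 0.1362, 0.0997]
orientation: [180.0, -0.0, -159.3]
force: [0.5, 0.4, -1.9]
opening: 0.0239
gripper_force: 30.0
```

Request:
{"op": "step_arm", "data": {
  "rows": [
    [1, [0, 0, -0.5], [0, 0, 0]],
    [1, [0, 0, -1], [0, 0, 0]],
    [1, [0, 0, -1.5], [0, 0, 0]],
    [1, [0, 0, -1.5], [0, 0, 0]],
    [1, [0, 0, -1.5], [0, 0, 0]]
  ]
}}

```text
clock: 17.9
tool_pos: [0.4892, 0.1363, 0.0986]
orientation: [180.0, 0.0, -159.3]
force: [-1.2, -0.2, 0.7]
opening: 0.0235
gripper_force: 30.0
```

The shoulder is seating, so I'll release.

Request:
{"op": "step_arm", "data": {
  "rows": [
    [0.8, [0, 0, 0], [0, 0, 0]],
    [0.6, [0, 0, 0], [0, 0, 0]],
    [0.3, [0, 0, 0], [0, 0, 0]],
    [0, [0, 0, 0], [0, 0, 0]],
    [0, [0, 0, 0], [0, 0, 0]]
  ]
}}

```text
clock: 18.32
tool_pos: [0.4892, 0.1363, 0.0984]
orientation: [180.0, 0.0, -159.3]
force: [0.2, -0.3, -0.1]
opening: 0.0448
gripper_force: 0.0
```

Request:
{"op": "step_arm", "data": {
  "rows": [
    [0, [0, 0, 0], [0, 0, 0]],
    [0, [0, 0, 0], [0, 0, 0]],
    [0, [0, 0, 0], [0, 0, 0]],
    [0, [0, 0, 0], [0, 0, 0]],
    [0, [0, 0, 0], [0, 0, 0]]
  ]
}}

```text
clock: 18.73
tool_pos: [0.4891, 0.1362, 0.0984]
orientation: [180.0, 0.0, -159.3]
force: [0.3, 0.6, 0.1]
opening: 0.0782
gripper_force: 0.0
```

Request:
{"op": "step_arm", "data": {
  "rows": [
    [0, [0, 0, 0], [0, 0, 0]],
    [0, [0, 0, 0], [0, 0, 0]],
    [0, [0, 0, 0], [0, 0, 0]],
    [0, [0, 0, 0], [0, 0, 0]],
    [0, [0, 0, 0], [0, 0, 0]]
  ]
}}

```text
clock: 19.15
tool_pos: [0.4891, 0.1362, 0.0984]
orientation: [-180.0, -0.0, -159.3]
force: [-0.4, 1.4, 0.1]
opening: 0.0872
gripper_force: 0.0
```

Next: raise clear and move aside towards -y for a check picture.

Request:
{"op": "step_arm", "data": {
  "rows": [
    [0, [0, 0, 15], [0, 0, 0]],
    [0, [0, 0, 40], [0, 0, 0]],
    [0, [0, 0, 70], [0, 0, 0]],
    [0, [0, 0, 100], [0, 0, 0]],
    [0, [0, 0, 125], [0, 0, 0]]
  ]
}}

```text
clock: 19.57
tool_pos: [0.4893, 0.1362, 0.2256]
orientation: [180.0, 0.1, -159.3]
force: [0.5, 1.0, 0.1]
opening: 0.0877
gripper_force: 0.0
```

Request:
{"op": "step_arm", "data": {
  "rows": [
    [0, [-5, -30, 0], [0, 0, 0]],
    [0, [-10, -65, 0], [0, 0, 0]],
    [0, [-15, -100, 0], [0, 0, 0]],
    [0, [-20, -135, 0], [0, 0, 0]],
    [0, [-20, -150, 0], [0, 0, 0]]
  ]
}}

```text
clock: 19.98
tool_pos: [0.4676, -0.0165, 0.2236]
orientation: [180.0, -0.0, -159.3]
force: [-0.4, 0.3, 0.1]
opening: 0.0879
gripper_force: 0.0
```

```bash
python3 - <<'E'
from h import *
s=ctrl.snapshot("scene")[:,:,::-1];t=ctrl.snapshot("top")[:,:,::-1]
c=lambda i,x,y:cv2.resize(i[y:y+75,x:x+66],(396,450),interpolation=cv2.INTER_CUBIC)
cv2.imwrite("pics/r.png",np.hstack([c(s,215,227),c(t,195,195)]))
E
```

```text
(no output)
```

View pics/r.png

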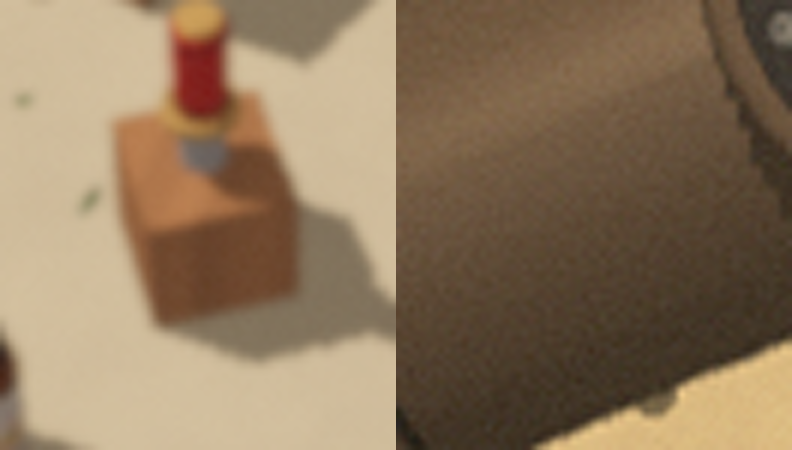

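The punch is upright in its stand, with its cap at (200,20) in the crop, the same as before the job. Handing in.

```bash
python3 -c "
from plant import ctrl
print(ctrl.close_job())"
```

```text
the job is handed in; nothing more can be done
None
```

The punch tripped on the tag (force fell from about 13.6 N to 5 N) and I stopped pressing there; it is back upright in its stand and released, and the job is handed in (no verdict was returned).

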